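# Draw the captive screw and open the spice cabinet

### The arm

A 6-joint arm with a two-finger parallel gripper is mounted at the origin on the work surface. World frame = base frame: x ahead of the robot, y to its left, z up, the work surface at z = 0. Lengths are in m, angles in rad, forces in N, time in s.
With the tool pointing down it reaches from about 0.325 to 0.9 m from the base axis. Payload 6.1 kg.
Tool frame: the origin (TCP) lies midway between the tips of the shut fingers; the grasp point (between the pads) lies 19 mm behind it; z points along the fingers, y is the line along which they close (so a half turn about z gives the same grasp; the last joint's range is limited). The gripper opens to 87 mm and grips with 3 to 60 N. Pads are 19 mm wide; open, the fingers measure 117 mm over their backs; the gripper's body (75 mm by 190 mm) begins 51 mm behind the grasp point.
Start: joints at [1.04, 0.22, 1.526, -0, 1.395, -0.126], TCP at [0.246, 0.574, 0.223] pointing down, gripper open.
Joint ranges: [-2.98, 2.98], [-0.91, 2.08], [0.09, 2.57], [-1.24, 4.39], [0.2, 2.65], [-2.68, 2.68]. Speed limits (rad/s): [2.57, 2.57, 3.01, 3.14, 3.14, 3.14].

### API

Orientations are given as a unit quaternion [x, y, z, w].
In Python, from rig import reach, servo_line, move_joints, set_gripper, dwell, inverse_kinematics, observe, read_camera, camera_info, MotionError, finish_job gives the robot as it stands. Calls block until the motion is done:
- reach(position, orientation): joint-space move of the TCP to a pose.
- servo_line(position, rot=None, rate=0.15, f_stop=None): straight line of the TCP; rot=None keeps the orientation; rate is the mean speed in m/s. With f_stop (N) it stops when the force on the tool has changed by that much, and returns True; else False.
- move_joints(angles): joint-space move.
- set_gripper(opening): finger opening in m; the grip force is fixed at half the most; returns when the fingers have stopped.
- dwell(seconds).
- inverse_kinematics(position, orientation): joint angles nearest the present ones, or None.
- observe(): the state.
- read_camera(name): name is "scene" or "side" or "wrist"; returns (picture, depth): 384x512x3 uint8, red, green, blue; 384x512 float32, m along the optical axis (not along the pixel's ray), 0 where there is no reading.
- camera_info(name): a dict with "fovy" (degrees; the focal length in pixels is half the picture's height over the tangent of half this angle, whatever the lens; pixels are square), "cx", "cy" (the principal point, pixels), "dist_coeffs" ([k1, k2, p1, p2, k3] as OpenCV has them; the pictures are not rectified), "R" (3x3) and "t" (3): a world point X has camera coordinates R X + t. Camera axes: x right, y down, z forward; pixel columns grow to the right and rows downward; lengths in m; the calibration is good to about 2 mm. A picture is of the moment at which its call begins: read the wrist's pose just before it. camera_info takes no time and is no camera call; for the wrist camera it gives the pose at the moment of the call.
A pose or a line that the arm cannot do raises MotionError and nothing moves.
- finish_job(): hands the job in; it is judged then, once.
The state is a dict: "time": time; "joints": joint angles; "dq": joint speeds; "effort": joint torques, N m; "tcp_pos": TCP position; "eef_rot": TCP orientation; "wrist_force": force on the tool from outside, world axes, zero at the start; "wrist_torque": the same for the moment, N m; "width": finger opening in m; "grip_force": force on a finger pad.
Only numpy, scipy, OpenCV 4.12 (cv2) and the standard library are available. Lean on these libraries where they do the work, as an engineer would, in place of code of your own. Each camera call takes 0.05 s, during which the arm holds its last target. There are 200 camera calls.

### The job

The little cabinet is held shut by the spring-loaded captive screw on its roof. Draw the screw up against its spring until you feel it meet the thread, wind it counter-clockwise all the way round so that it stays withdrawn when let go, then swing the door about 50 degrees open or more and let go. Do it gently: never force the screw or the locked door, and leave the cup, bowl, canister, funnel, pestle and ladle standing as they are.

Things in the scene. Friction and masses are not known exactly. Their poses are not given: they have to be found in the camera images.
- screw_head (a point): Middle of the roughly knurled, non-slip steel head of the captive screw, a round upright knob 28 mm in diameter and 28 mm tall (this point lies 15 mm above its underside, 13 mm below its top) that stands on a steel boss on the cabinet's roof, near the door. At rest the head's underside is 10 mm above the roof, so this point is 25 mm above it. Its z is the screw's axis, upright. The point rises with the screw.
- lift (a joint): How far the screw is drawn up out of the roof (m), 0 at rest; a spring pulls it down (4 N at rest, +0.1 N per mm). At rest a lug holds it from turning. After 6 to 22 mm (different each time, not visible) the lug comes clear; about 1.5 mm further is a firm stop (+12 N per mm): that rise in force means turn now. Pressing screw or thread with over 15 N harms them. Limit 34 mm.
- screw (a joint): Turn of the screw (rad), 0 at rest, growing counter-clockwise seen from above, end stop 2.8. Wound home: past 2.45. The thread is flat to 0.7 rad, climbs 5 mm evenly to 2.5 rad (2.8 mm per rad), then is flat; it has 1.5 mm play up and down, so a turning hand must rise with it. Past 0.7, let go part-way, it stays where it is (several grasps are fine). Torque about 0.03 to 0.06 N m.
- door_handle (a point): Middle of the door's level steel bar handle: a round bar 11 mm thick, 80 mm long, parallel to the door face and 35 mm in front of it (a 29 mm gap behind the bar), a foot near each end, 25 mm below the cabinet's roof; 155 mm along the door and 42.5 mm forward from the hinge axis. Its x points through the door into the cabinet, its y along the bar towards the hinge, z up.
- door_hinge (a point): Point on the door's upright hinge axis, level with the handle; the hinge is at the left end of the door as seen from the robot. Axes as for the handle.
- door (a joint): Opening angle of the door (rad): 0 shut, growing as the free end swings towards the robot (clockwise seen from above), to 1.8. The door stays where it is left, needing about 0.2 N at the handle. While the screw is drawn up less than about 8 mm its pin holds the door shut with about 1.5 mm of slack.
- cabinet: Small wooden cabinet fixed to the shelf, 170 mm deep (x), 220 mm wide (y), 200 mm tall, a 15 mm thick door 210 mm wide on its front (-x) face. Origin: centre of its underside; -x is the door side, z up. The screw's axis is at x = -45 mm, y = +20 mm.
- cup: Glass cup, 66 mm across, 85 mm tall, standing beside the cabinet, beyond the door's free end. Origin: centre of its underside. To be left alone.
- bowl: Small aluminium bowl, 76 mm across, 32 mm tall, on the cabinet's roof behind the screw. Origin: centre of its underside. To be left alone.
- canister: White ceramic canister with a screw-top lid, 100 mm across, 160 mm tall. Origin: centre of its underside. To be left alone.
- funnel: Green plastic funnel standing mouth down, 100 mm across, 105 mm tall. Origin: centre of its mouth. To be left alone.
- pestle: Wooden pestle standing upright, 46 mm across, 157 mm tall. Origin: centre of its underside. To be left alone.
- ladle: Steel ladle lying on the matting, bowl 80 mm across, handle 250 mm along its -x. Origin: underside of its bowl. To be left alone.

How it is judged:
By the outcome, as a careful person would: the job done as asked, in the order asked, and still so for the second after the job is handed in, with the robot touching nothing.
It also fails if it takes over 64 s, if anything falls off the work surface, if the arm or the gripper's body presses on something with over 40 N, if the wrist force passes 120 N, or if a joint passes its speed limit or range.

## Working session

There is one attempt and no reset: what is moved stays moved. The work goes in short steps, each a Python script; the robot and the scene stay as the last script left them, time stands still between calls to the robot, and variables do not carry over. Pictures are saved under pics/ and viewed, at most 10 in all, crops included, and the job is handed in when it is done.

```bash
mkdir -p pics; ls
python3 - <<'E'
from rig import *
import cv2,numpy as np
for n in ("scene","side"):
    p,d=read_camera(n); np.savez(f"{n}.npz",p=p,d=d); cv2.imwrite(f"pics/{n}.png",p[:,:,::-1])
    i=camera_info(n); print(n,i)
print(observe())
E
```

```text
pics
scene {'fovy': 42.52881464595719, 'cx': 251.82779538400888, 'cy': 193.9960404788078, 'dist_coeffs': array([-0.17197235,  0.        ,  0.        ,  0.        ,  0.        ]), 'R': array([[ 0.7240534 ,  0.68969571,  0.00815558],
       [ 0.52679979, -0.54533296, -0.65199228],
       [-0.44522877,  0.47637358, -0.75818174]]), 't': array([-0.42590332, -0.20802066,  1.87858926])}
side {'fovy': 49.023335234210805, 'cx': 248.14503762619304, 'cy': 189.82477101162638, 'dist_coeffs': array([0.04473517, 0.        , 0.        , 0.        , 0.        ]), 'R': array([[ 0.99017244, -0.13976383, -0.00496044],
       [-0.10869696, -0.74678904, -0.6561182 ],
       [ 0.08799719,  0.65020935, -0.75464184]]), 't': array([-0.5915258 ,  0.16166284,  1.42582147])}
{'time': 0.1, 'joints': array([ 1.03990813e+00,  2.21144612e-01,  1.52751642e+00,  4.34321212e-05,
        1.39472059e+00, -1.26107862e-01]), 'dq': array([-0.001573  , -0.00138247,  0.00056081, -0.00026449,  0.00070904,
        0.00117398]), 'effort': array([ 7.83543583e-04, -4.95948100e+01, -3.88517869e+01,  7.01026339e-02,
        5.16324118e-02, -5.64773393e-05]), 'tcp_pos': array([0.24583747, 0.5739972 , 0.22153787]), 'eef_rot': array([ 2.01014948e-01,  9.79587765e-01, -8.39757809e-04, -3.08813916e-04]), 'wrist_force': array([-0.74117216,  0.02555515, -0.20655206]), 'wrist_torque': array([-0.01563288, -0.01190243, -0.01618708]), 'grip_force': 0.0, 'width': 0.08736014800209431}
```

View pics/scene.png

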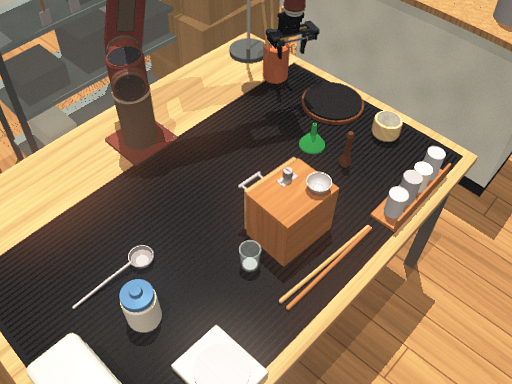

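View pics/side.png

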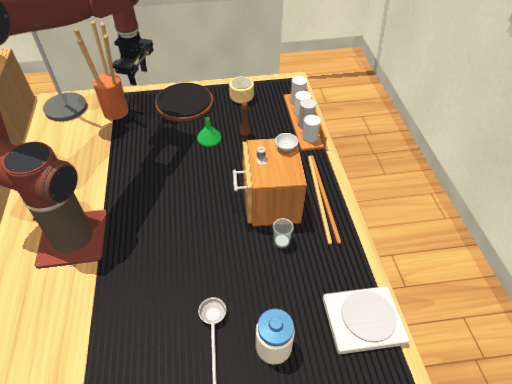

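The scene view shows the knob at about (288,175), the bowl at (319,183), the handle at (250,181) and the cup at (250,255). In the side view the knob is at (261,154), the handle at (238,180), and the roof corners at (245,142), (297,139), (303,180) and (249,184).

```bash
cat > h.py <<'E'
from rig import *
import cv2,numpy as np
from scipy.spatial.transform import Rotation as Ro
def ray(i,px,h=384):
    f=h/2/np.tan(np.radians(i["fovy"]/2)); K=np.array([[f,0,i["cx"]],[0,f,i["cy"]],[0,0,1]])
    u=cv2.undistortPoints(np.array(px,float).reshape(-1,1,2),K,i["dist_coeffs"])[:,0]
    R=i["R"]; return -R.T@i["t"], np.c_[u,np.ones(len(u))]@R
def onplane(i,px,z):
    o,d=ray(i,px); return o+d*((z-o[2])/d[:,2])[:,None]
def cloud(i,d):
    v,u=np.mgrid[:384,:512]; o,r=ray(i,np.c_[u.ravel(),v.ravel()])
    P=o+r*d.reshape(-1,1); P[d.ravel()==0]=np.nan; return P.reshape(384,512,3)
def down(yaw):  # tool y axis (closing) at world angle yaw, z down
    y=np.array([np.cos(yaw),np.sin(yaw),0]); z=np.array([0,0,-1.]); return Ro.from_matrix(np.c_[np.cross(y,z),y,z]).as_quat()
E
python3 - <<'E'
from h import *
np.set_printoptions(precision=4,suppress=True)
for n in("scene","side"):
    i=camera_info(n); z=np.load(n+".npz"); C=cloud(i,z["d"])
    hsv=cv2.cvtColor(z["p"],cv2.COLOR_RGB2HSV)
    # roof points: height within 8mm of 0.2 
    m=(abs(C[...,2]-0.2)<.012)&(C[...,0]>.3)&(C[...,0]<.9)&(hsv[...,1]>100)
    k,l,s,_=cv2.connectedComponentsWithStats(m.astype(np.uint8)); j=1+s[1:,4].argmax(); P=C[l==j]
    print(n,"roof z",np.median(P[:,2]),s[j]); r=cv2.minAreaRect((P[:,:2]*1000).astype(np.float32)); print("rect",r,cv2.boxPoints(r))
    hi=(C[...,2]>.215)&(C[...,2]<.26)&(np.linalg.norm(C[...,:2]-P[:,:2].mean(0),axis=-1)<.16)
    k,l,s,c=cv2.connectedComponentsWithStats(hi.astype(np.uint8))
    for j in range(1,k):
        if s[j,4]>8: Q=C[l==j]; print("hi",s[j],c[j],Q.mean(0),Q.min(0),Q.max(0))
for n,px in(("scene",[[250,181]]),("side",[[238,180]])): print("handle",onplane(camera_info(n),px,.175))
E
```

```text
scene roof z 0.20400491886673722 [ 244  157   95   74 3105]
rect ((683.3611450195312, 61.53438186645508), (224.0771026611328, 191.48487854003906), 85.84075164794922) [[579.7448 -43.265 ]
 [770.7254 -57.1532]
 [786.9775 166.3338]
 [595.9969 180.222 ]]
hi [282 167  11  14 108] [287.     173.3981] [0.6527 0.0794 0.2347] [0.6347 0.0663 0.2164] [0.6646 0.0986 0.2471]
hi [306 172  26  21 284] [318.9155 180.8627] [0.7351 0.1281 0.227 ] [0.7023 0.082  0.2151] [0.7782 0.1591 0.2386]
side roof z 0.20301768723510283 [ 243  138   64   53 2473]
rect ((689.2216796875, 63.165714263916016), (227.5321502685547, 185.03598022460938), 86.3792495727539) [[589.7038 -44.5306]
 [774.3704 -56.216 ]
 [788.7396 170.862 ]
 [604.0729 182.5474]]
hi [276 133  22  18 224] [286.4911 140.1161] [0.7461 0.1307 0.2269] [0.7068 0.0829 0.2152] [0.7803 0.1585 0.2392]
hi [257 146   9  12  92] [261.0217 151.5978] [0.652  0.0813 0.2338] [0.6391 0.0699 0.2153] [0.6661 0.1011 0.2454]
handle [[0.5582 0.0214 0.175 ]]
handle [[0.5684 0.0224 0.175 ]]
```

Both views agree on a roof height of about 0.203 m, a cabinet yaw of about -4°, and the knob at about (0.652, 0.081). That matches the cabinet geometry. Next I'll check how much wrist range there is, then look from above.

Run:
```python
from h import *
np.set_printoptions(precision=3,suppress=True)
o=observe(); R=Ro.from_quat(o["eef_rot"]).as_matrix(); y0=np.arctan2(R[1,1],R[0,1]); print("yaw now",y0)
for y in np.arange(-3.1,3.2,.5):
    q=inverse_kinematics([.652,.081,.30],down(y)); print(round(y,2),q)
i=camera_info("wrist"); c=-i["R"].T@i["t"]; print("cam in tool",R.T@(c-o["tcp_pos"]), "R cam->tool\n",R.T@i["R"].T, i["fovy"],i["cx"],i["cy"])
```

```text
yaw now 1.1660085836163037
-3.1 None
-2.6 [ 0.004  0.261  1.335 -0.     1.546  2.604]
-2.1 [ 0.004  0.261  1.335 -0.     1.546  2.104]
-1.6 [ 0.004  0.261  1.335 -0.     1.546  1.604]
-1.1 [ 0.004  0.261  1.335 -0.     1.546  1.104]
-0.6 [ 0.004  0.261  1.335 -0.     1.546  0.604]
-0.1 [ 0.004  0.261  1.335 -0.     1.546  0.104]
0.4 [ 0.004  0.261  1.335 -0.     1.546 -0.396]
0.9 [ 0.004  0.261  1.335 -0.     1.546 -0.896]
1.4 [ 0.004  0.261  1.335 -0.     1.546 -1.396]
1.9 [ 0.004  0.261  1.335 -0.     1.546 -1.896]
2.4 [ 0.004  0.261  1.335 -0.     1.546 -2.396]
2.9 None
cam in tool [ 0.07   0.001 -0.162] R cam->tool
 [[ 0.    -0.968 -0.253]
 [ 1.     0.     0.   ]
 [ 0.    -0.253  0.968]] 62.16927232383728 252.1095199308697 190.47315670638545
```

Run:
```python
from h import *
np.set_printoptions(precision=4,suppress=True)
reach([.652,.081,.34],down(-1.1)); dwell(.3)
i=camera_info("wrist"); p,d=read_camera("wrist"); np.savez("w1.npz",p=p,d=d,**{k:np.array(v) for k,v in i.items()})
cv2.imwrite("pics/w1.png",p[:,:,::-1]); C=cloud(i,d)
o=observe(); print(o["time"],o["tcp_pos"],o["wrist_force"],o["width"])
m=(C[...,2]>.225)&(C[...,2]<.26); k,l,s,c=cv2.connectedComponentsWithStats(m.astype(np.uint8))
for j in range(1,k):
    if s[j,4]>80: Q=C[l==j]; t=Q[Q[:,2]>np.percentile(Q[:,2],90)-.004]; print(s[j],c[j],t.mean(0),t.min(0),t.max(0),(t.min(0)+t.max(0))/2)
```

```text
2.7667 [0.6519 0.0813 0.34  ] [ 0.6434  0.4439 -0.0478] 0.08728679541950816
[ 212   17   96  102 2681] [259.3137  64.1365] [0.7432 0.123  0.2341] [0.7029 0.0839 0.2313] [0.7776 0.1591 0.2374] [0.7403 0.1215 0.2343]
[230 171  34  35 919] [246.864  188.4091] [0.6502 0.087  0.2408] [0.6354 0.0732 0.2378] [0.6637 0.101  0.2432] [0.6496 0.0871 0.2405]
```

View pics/w1.png

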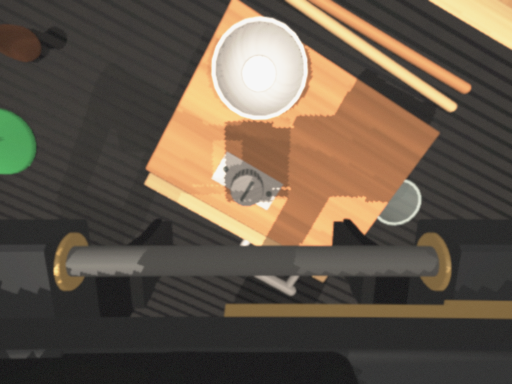

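The wrist view shows the knob top at (247,187), 28 mm across, which puts it at (0.650, 0.087) with its top at z = 0.241. The handle is partly visible at about (270,268). Now I'll grasp the knob.

Run:
```python
from h import *
np.set_printoptions(precision=4,suppress=True)
def st(n):
    o=observe(); print(n,round(o["time"],2),o["tcp_pos"],o["wrist_force"],o["wrist_torque"],round(o["width"],4),round(o["grip_force"],1)); return o
reach([.650,.087,.29],down(-1.1)); set_gripper(.055)
print(servo_line([.650,.087,.216],rate=.06,f_stop=4)); dwell(.3); st("low")
set_gripper(0.0); dwell(.2); st("grip")
```

```text
False
low 5.6 [0.6501 0.087  0.2162] [ 0.0437  0.9993 -0.0566] [-0.0623  0.1734 -0.0166] 0.0549 0.0
grip 6.4 [0.6503 0.0864 0.216 ] [ 3.0312 -4.383  -0.5297] [-0.7839 -0.2681 -0.0146] 0.0274 30.0
```

```bash
cat >> h.py <<'E'
np.set_printoptions(precision=4,suppress=True)
def st(n):
    o=observe(); print(n,round(o["time"],2),o["tcp_pos"],o["wrist_force"],o["wrist_torque"],round(o["width"],4),round(o["grip_force"],1),flush=True); return o
E
python3 - <<'E'
from h import *
x,y=.6504,.0862
servo_line([x,y,.216],rate=.005); dwell(.2); o=st("centred")
if np.hypot(*(o["wrist_force"][:2]))<5:
    print(servo_line([x,y,.2195],rate=.01,f_stop=8)); o=st("3.5mm")
    if -6.5<o["wrist_force"][2]-0<-2:
        print(servo_line([x,y,.2445],rate=.008,f_stop=3.6)); st("stop")
        dwell(.2); st("settled")
E
```

```text
centred 6.92 [0.6503 0.0863 0.216 ] [ 1.1721 -1.045  -0.0811] [-0.4738 -0.0323 -0.0526] 0.027 30.0
False
3.5mm 7.42 [0.6503 0.0863 0.2192] [ 2.4975 -1.1301 -4.1777] [-0.3312 -0.3076  0.001 ] 0.0272 30.0
True
stop 9.05 [0.6502 0.0862 0.2298] [ 5.1213 -0.1734 -5.1385] [ 0.0136 -0.6723  0.0069] 0.0272 30.0
settled 9.25 [0.6502 0.0862 0.2284] [ 5.3957  1.2347 -5.5468] [ 0.0658 -0.8782  0.004 ] 0.0271 30.0
```

Run:
```python
from h import *
x,y=.6508,.0863
servo_line([x,y,.2285],rate=.005); dwell(.2); o=st("centred")
for k in range(7):
    s=servo_line([x,y,.2285+.0025*(k+1)],rate=.008,f_stop=4); o=st(f"{k} {s}")
    f=o["wrist_force"]
    if s or f[2]<-8.2: break
    x+=np.clip(f[0]*.8e-4,-3e-4,3e-4); y+=np.clip(f[1]*.8e-4,-3e-4,3e-4)
```

```text
centred 9.91 [0.6503 0.0863 0.2282] [ 0.3104 -0.6248 -5.9293] [-0.1226  0.1154 -0.0155] 0.0273 30.0
0 False 10.37 [0.6504 0.0863 0.2308] [-2.5272 -0.3815 -5.7667] [-0.2093  0.5187  0.0065] 0.0274 30.0
1 True 10.62 [0.6502 0.0862 0.2299] [ 5.1451  0.4085 -5.3863] [-0.0574 -0.8909  0.0515] 0.0271 30.0
```

Run:
```python
from h import *
x,y=.6506,.0863
o=st("pre"); z=o["tcp_pos"][2]
servo_line([x,y,z],rate=.005); dwell(.2); o=st("centred")
for k in range(14):
    z+=.001
    s=servo_line([x,y,z],rate=.008,f_stop=5); o=st(f"{k} {s}")
    f=o["wrist_force"]
    if s or f[2]<-8.2: break
    x+=np.clip(f[0]*.3e-4,-1e-4,1e-4); y+=np.clip(f[1]*.3e-4,-1e-4,1e-4)
print(x,y,z)
```

```text
pre 10.62 [0.6502 0.0862 0.2299] [ 5.1451  0.4085 -5.3863] [-0.0574 -0.8909  0.0515] 0.0271 30.0
centred 11.62 [0.6503 0.0863 0.2297] [-0.2115 -1.01   -5.3562] [-0.1977 -0.0098 -0.0671] 0.0272 30.0
0 False 11.89 [0.6503 0.0862 0.2308] [-0.4925 -0.0253 -4.6852] [-0.1993  0.1116 -0.0017] 0.0274 30.0
1 False 12.17 [0.6503 0.0862 0.2313] [-0.3047 -1.3131 -8.7161] [-0.2641  0.0206 -0.0158] 0.0274 30.0
0.6505852246954285 0.08629924204761268 0.23191310488673006
```

At 0.2313 m the force jumped from about 5.5 N to 8.7 N, so the thread is met at about 15 mm of lift. I'll back off into the middle of the play and turn.

```bash
cat > turn.py <<'E'
from h import *
import sys
a0,a1,dz0=map(float,sys.argv[1:4]); x,y=.65058,.0863
if a0==0: servo_line([x,y,.2306],rate=.004); st("backoff")
a=a0
while a<a1-1e-6:
    a=min(a+.15,a1); z=.2306+dz0+np.clip(a-.7,0,1.8)*.005/1.8
    servo_line([x,y,z],rot=down(-1.1+a),rate=.01); o=st(f"a={a:.2f} zc={z:.4f}")
    f=o["wrist_force"]; t=o["wrist_torque"]
    if not -8.5<f[2]<-1 or abs(t[2])>.3 or np.hypot(f[0],f[1])>9: print("HALT"); break
    x+=np.clip(f[0]*.3e-4,-1e-4,1e-4); y+=np.clip(f[1]*.3e-4,-1e-4,1e-4)
E
python3 turn.py 0 .3 0
```

```text
backoff 12.64 [0.6504 0.0863 0.2308] [-3.6075 -1.3823 -5.4463] [-0.291   0.5079  0.0395] 0.0272 30.0
a=0.15 zc=0.2306 12.94 [0.6504 0.0863 0.2308] [-2.3545 -0.7203 -5.1816] [-0.1876  0.6589  0.0169] 0.0271 30.0
a=0.30 zc=0.2306 13.24 [0.6504 0.0864 0.2306] [-3.3876 -1.0193 -5.4584] [-0.1078  0.7109  0.0429] 0.0272 30.0
```

```bash
sed -i 's/x,y=.65058/x,y=.6504/' turn.py; python3 turn.py .3 2.68 0
```

```text
a=0.45 zc=0.2306 13.54 [0.6503 0.0865 0.2306] [-2.7465 -0.7842 -5.3268] [-0.0445  0.7481  0.0013] 0.0271 30.0
a=0.60 zc=0.2306 13.84 [0.6502 0.0865 0.2306] [-3.6989  0.0912 -5.6685] [0.0333 0.7406 0.0288] 0.0273 30.0
a=0.75 zc=0.2307 14.14 [0.6502 0.0865 0.2307] [-1.9994  0.5106 -5.7901] [0.1278 0.6603 0.0429] 0.0271 30.0
a=0.90 zc=0.2312 14.44 [0.6501 0.0865 0.2312] [-3.0566  1.566  -5.4453] [0.1208 0.7475 0.0043] 0.0273 30.0
a=1.05 zc=0.2316 14.74 [0.65   0.0865 0.2316] [-3.1141  1.1064 -5.3568] [0.1124 0.7291 0.0182] 0.0273 30.0
a=1.20 zc=0.2320 15.04 [0.65   0.0865 0.232 ] [-3.0201  1.1497 -5.9985] [0.0872 0.6953 0.0336] 0.0274 30.0
a=1.35 zc=0.2324 15.34 [0.6499 0.0864 0.2324] [-3.9163  0.1707 -5.6672] [0.1259 0.6507 0.0373] 0.0272 30.0
a=1.50 zc=0.2328 15.64 [0.6498 0.0864 0.2328] [-2.3566  1.0174 -5.3471] [0.1342 0.6052 0.0481] 0.0271 30.0
a=1.65 zc=0.2332 15.94 [0.6498 0.0864 0.2333] [-3.1725  0.8845 -5.3656] [0.0913 0.5676 0.084 ] 0.027 30.0
a=1.80 zc=0.2337 16.24 [0.6497 0.0864 0.2337] [-2.6718  0.6147 -5.9779] [-0.0326  0.4484  0.0077] 0.0272 30.0
a=1.95 zc=0.2341 16.54 [0.6496 0.0863 0.2341] [-2.1393  0.1983 -5.9624] [-0.0647  0.4642  0.0053] 0.0271 30.0
a=2.10 zc=0.2345 16.84 [0.6496 0.0863 0.2346] [-0.9981 -0.0499 -5.3775] [-0.2187  0.3813 -0.029 ] 0.0271 30.0
a=2.25 zc=0.2349 17.14 [0.6496 0.0862 0.235 ] [-0.5938 -0.9775 -5.5039] [-0.3076  0.3256  0.0412] 0.027 30.0
a=2.40 zc=0.2353 17.44 [0.6496 0.0862 0.2354] [-1.9371 -1.5456 -5.9745] [-0.3683  0.2561 -0.0191] 0.0274 30.0
a=2.55 zc=0.2356 17.74 [0.6495 0.0861 0.2357] [ 0.1464 -3.2821 -5.6725] [-0.5021  0.1647 -0.    ] 0.0269 30.0
a=2.68 zc=0.2356 18.02 [0.6495 0.0861 0.2357] [-0.6767 -2.5924 -6.1719] [-0.4814  0.0754  0.0069] 0.0273 30.0
```

Run:
```python
from h import *
servo_line([.6497,.0862,.2350],rate=.004); st("lowered")
set_gripper(.055); dwell(.1); st("open")
servo_line([.6497,.0862,.31],rate=.12)
reach([.55,.03,.36],down(-1.1)); dwell(.2)
i=camera_info("wrist"); p,d=read_camera("wrist"); np.savez("w2.npz",p=p,d=d)
cv2.imwrite("pics/w2.png",p[:,:,::-1]); C=cloud(i,d); st("view")
m=(C[...,2]>.225)&(C[...,2]<.28); k,l,s,c=cv2.connectedComponentsWithStats(m.astype(np.uint8))
for j in range(1,k):
    if s[j,4]>80: Q=C[l==j]; t=Q[Q[:,2]>np.percentile(Q[:,2],90)-.004]; print(s[j],c[j],(t.min(0)+t.max(0))/2)
m=(C[...,2]>.165)&(C[...,2]<.19); k,l,s,c=cv2.connectedComponentsWithStats(m.astype(np.uint8))
for j in range(1,k):
    if s[j,4]>80: Q=C[l==j]; print("lev",s[j],c[j],Q.mean(0),Q.min(0),Q.max(0))
```

```text
lowered 18.35 [0.6495 0.0861 0.2348] [-1.5998 -3.2748 -6.8242] [-0.5952  0.2439 -0.0453] 0.0271 30.0
open 19.23 [0.6497 0.0862 0.235 ] [-0.6618  0.4356 -0.7277] [ 0.0133  0.0065 -0.0284] 0.0549 0.0
view 22.46 [0.55   0.03   0.3599] [-0.329   0.08    0.6049] [-0.0592  0.1143  0.0087] 0.0549 0.0
[ 228   25   38   45 1261] [246.4528  46.3378] [0.6495 0.0868 0.258 ]
lev [ 225  127   83   67 1184] [263.7559 165.2584] [0.5622 0.0231 0.1817] [ 0.5476 -0.022   0.1749] [0.5913 0.0675 0.1852]
```

View pics/w2.png

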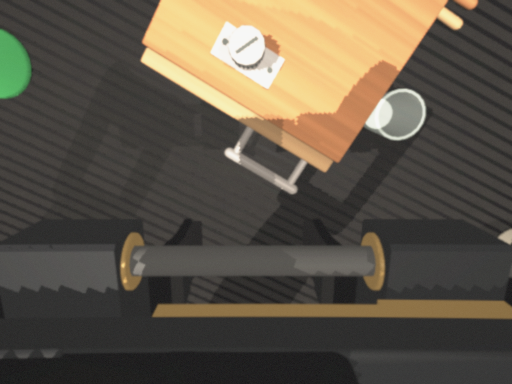

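The head now stands at z ≈ 0.258 m and stays withdrawn. The slot is near (247,45), and the handle bar runs from (231,155) to (293,188). I'll check the slot's turn numerically and fit the handle bar.

Run:
```python
from h import *
i2=camera_info("wrist"); w1=np.load("w1.npz",allow_pickle=True); i1={k:w1[k] for k in i2}; w2=np.load("w2.npz")
S=[]
for i,w,c,z in((i1,w1,(.6496,.0871),.241),(i2,w2,(.6495,.0868),.259)):
    f=192/np.tan(np.radians(float(i["fovy"])/2)); K=np.array([[f,0,float(i["cx"])],[0,f,float(i["cy"])],[0,0,1]])
    g=np.linspace(-.018,.018,145); X,Y=np.meshgrid(g,-g); W=np.c_[X.ravel()+c[0],Y.ravel()+c[1],np.full(X.size,z)]
    uv,_=cv2.projectPoints(W,cv2.Rodrigues(np.array(i["R"]))[0],np.array(i["t"]),K,np.array(i["dist_coeffs"]))
    m=uv.reshape(145,145,2).astype(np.float32); S.append(cv2.remap(cv2.cvtColor(w["p"],cv2.COLOR_RGB2BGR),m[...,0],m[...,1],cv2.INTER_LINEAR))
cv2.imwrite("pics/slot.png",cv2.resize(np.hstack(S),None,fx=2.7,fy=2.7,interpolation=cv2.INTER_CUBIC))
C=cloud(i2,w2["d"]); h=cv2.cvtColor(w2["p"],cv2.COLOR_RGB2HSV)
# bar: pixels near the bar line in picture
m=np.zeros((384,512),np.uint8); cv2.line(m,(231,155),(293,188),255,9); m=(m>0)&(h[...,2]>110)&(h[...,1]<90)
v,u=np.nonzero(m); P=onplane(i2,np.c_[u,v],.181)[:,:2].astype(np.float32)
r=cv2.minAreaRect(P*1000); print(r); vx,vy,x0,y0=cv2.fitLine(P,cv2.DIST_HUBER,0,.001,.001).ravel(); print("dir",np.degrees(np.arctan2(vy,vx)),x0,y0, "z",np.nanmedian(C[m][:,2]), np.nanpercentile(C[m][:,2],85))
rf=C[(abs(C[...,2]-.203)<.004)]; print("roof z",np.nanmedian(rf[:,2]))
```

```text
((555.2051391601562, 21.645891189575195), (86.95328521728516, 11.623764991760254), 88.71825408935547)
dir 87.85917 0.5553823 0.021655113 z 0.1824941399701251 0.1835562294144722
roof z 0.20272910458354626
```

View pics/slot.png

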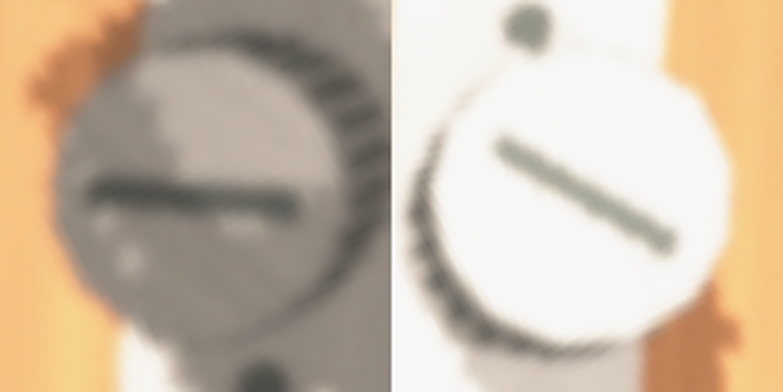

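The slot went from -4° to -30°, i.e. a turn of +154° ≈ 2.69 rad, so the screw is wound home. The handle is at (0.555, 0.022) as predicted. I'll hook the bar loosely with the fingers and swing the door along its arc.

Run:
```python
from h import *
H=np.array([.5553,.0222]); yaw=-.06; rot=lambda a:np.array([[np.cos(a),-np.sin(a)],[np.sin(a),np.cos(a)]])
hinge=H+rot(yaw)@[.0425,.155]; zt=.164; print(hinge)
reach([*H,.30],down(yaw)); set_gripper(.027)
if servo_line([*H,zt],rate=.08,f_stop=4): st("contact!"); raise SystemExit
set_gripper(.016); dwell(.1); o=st("hooked"); f0=o["wrist_force"]
for a in np.arange(5,66,5.)*np.pi/180:
    p=hinge+rot(-a)@(H-hinge)
    s=servo_line([*p,zt],rot=down(yaw-a),rate=.07,f_stop=6); o=st(f"{np.degrees(a):.0f} {s}")
    if s: break
```

```text
[0.607  0.1744]
hooked 26.73 [0.5553 0.0222 0.164 ] [-0.1791 -0.3477  0.6924] [-0.0847  0.0675  0.0033] 0.0163 0.0
5 False 27.07 [0.5422 0.0273 0.164 ] [-0.9995  0.7014  0.3371] [-0.1511  0.1283 -0.0023] 0.0159 0.2
10 False 27.43 [0.53   0.0334 0.1641] [-0.1147  0.5062 -0.5238] [-0.0654  0.1083 -0.0414] 0.0162 0.2
15 False 27.77 [0.5181 0.0406 0.1641] [-0.5422 -0.0676 -0.4109] [-0.0243  0.1595  0.0116] 0.0156 0.2
20 False 28.12 [0.5068 0.0489 0.1641] [ 0.1847  0.4115 -0.9438] [-0.0744  0.1268 -0.0143] 0.0161 0.2
25 False 28.48 [0.4962 0.0581 0.1641] [-0.7106 -0.1713  0.4771] [-0.0408  0.1204 -0.0051] 0.0161 0.2
30 False 28.82 [0.4865 0.0682 0.1641] [ 0.0092 -0.3008  0.6003] [-0.0364  0.1408  0.0295] 0.0164 0.2
35 False 29.18 [0.4777 0.0791 0.1641] [ 0.241  -0.1986 -0.1223] [-0.036   0.1352 -0.0276] 0.016 0.2
40 False 29.52 [0.4699 0.0908 0.1641] [-0.0027  1.0229  0.2571] [-0.0165  0.1216  0.0134] 0.016 0.1
45 False 29.88 [0.4631 0.1031 0.164 ] [0.4783 0.267  0.1052] [-0.0596  0.0636  0.0058] 0.0161 0.1
50 False 30.23 [0.4574 0.1159 0.164 ] [ 0.0266 -0.2032 -0.7966] [-0.0396  0.1804 -0.0118] 0.0163 0.1
55 False 30.57 [0.4529 0.1291 0.164 ] [-0.0245  0.1182 -1.1199] [0.0187 0.1252 0.0591] 0.0157 0.1
60 False 30.93 [0.4495 0.1427 0.164 ] [-0.3495 -0.4435 -0.0919] [-0.0558  0.1343  0.0355] 0.0162 0.1
65 False 31.27 [0.4474 0.1566 0.164 ] [-0.6954  0.3929  0.2234] [-0.0539  0.1396  0.0219] 0.0156 0.0
```

Swinging clean at under 1.2 N. Now I'll open the fingers, lift away and verify.

Run:
```python
from h import *
set_gripper(.028); servo_line([.4474,.1566,.30],rate=.1,f_stop=5); dwell(.2); o=st("up")
reach([.33,.25,.38],down(-1.1)); dwell(.3); st("away")
a,_=read_camera("side"); b,_=read_camera("scene")
cv2.imwrite("pics/end.png",np.hstack([a[60:300,150:400],b[90:330,150:400]])[:,:,::-1])
```

```text
up 33.54 [0.4472 0.1566 0.2995] [-0.3177 -0.3208  0.6577] [-0.0593  0.153  -0.0039] 0.0281 0.0
away 34.56 [0.3305 0.2493 0.379 ] [-0.1356  0.0063  0.0059] [-0.0192  0.1086  0.0426] 0.0282 0.0
```

View pics/end.png

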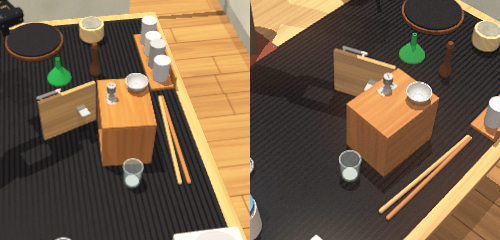

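The door stands wide open at about 60°, with its free end at (40,95) in the left crop. The screw is still raised at (111,92), and the cup, bowl, funnel and pestle are upright where they were.

```bash
python3 -c "from rig import *; print(finish_job())"
```

```text
the job is handed in; nothing more can be done
None
```

The job is handed in: the screw was drawn up and wound about 2.7 rad so that it stays withdrawn, the door was swung open to about 60° and let go, and the cup, bowl, funnel and pestle stand untouched (canister and ladle weren't in the last crop, but the arm never went near them).

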